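# Clear the test plate and seat the reference block

### The job

Get the test plate ready for a check of the hardness tester: clear the three sawn dark steel offcuts off the plate into the open scrap bin beside it, and seat the rectangular reference block flat and square in the U-shaped nest, fully home against its back stop. Leave the round test block and the loupe where they stand on the plate.

Things in the scene. Friction and masses are not known exactly. Their poses are not given: they have to be found in the camera images.
- plate: Flat test plate with a green painted top, fixed on the bench, 300 (x) x 360 (y) x 100 high; the work lies on its flat top, 100 above the bench. Origin: centre of its underside. Its x axis points away from the robot, its y axis to the robot's left (within 0.15 rad).
- bin: Open dark steel scrap bin, fixed, 260 (x) x 138 (y) x 88 high, walls and floor 4 thick. It stands on the bench against the left or right (y) side of the plate, 3 mm from it, axes parallel to the plate's; its rim is 12 below the plate's top, so what is pushed over that edge drops in. Origin: centre of its underside.
- case: Bystander: closed wooden case, fixed, 240 x 130 x 49 high, against the plate's other y side, across from the bin. It is not the bin. Origin: centre of its underside.
- angle: Sawn offcut of angle iron, dark steel, 0.11 to 0.22 kg: foot 40 (x) x 36 (y) x 8 thick, upright wall 8 thick along its +y edge, 36 high overall. Origin: centre of the foot's underside. Starts on the plate in a row along its y, across its middle, with the other two offcuts (order varies, centres at least 80 apart).
- hexbar: Sawn slice of hexagon bar standing on its end, dark steel, 42 across corners, 24 high, 0.14 to 0.28 kg. Origin: centre of its underside. Starts in the same row.
- stub: Sawn end of square bar, dark steel, 36 x 36 with a step: 18 high at its +x side, 28 high over the other 22; 0.15 to 0.31 kg. Origin: centre of its underside. Starts in the same row.
- block: Rectangular reference block, bright steel, 80 (x) x 50 (y) x 16 high, 0.35 to 0.7 kg. Origin: centre of its underside. Starts flat on the near part of the plate, long axis within 0.4 rad of the plate's x; either end may go first. Seated, only its front 46 lies between the nest's bars and flares, and the rear 34 stands free.
- nest: U-shaped nest of bright steel bars 12 high, fixed on the far part of the plate, open towards the robot (its -x; within 0.21 rad of world x). Back stop face at x = 40; side bars 55 apart (2.5 play each side of the block) from x = 10 to 40, then flared out to x = -6 (mouth 79, outer corners 93 wide). Origin: on the plate's top, where the centre of the seated block's underside belongs.
- disc: Bystander: round test block, bright steel, 60 across, 14 high, lying on the far part of the plate on the other side from the nest. Origin: centre of its underside.
- loupe: Bystander: black standing loupe, 36 across, 40 high, 0.06 kg, on the near part of the plate on the other side from the rectangular block. Origin: centre of its underside.

How it is judged:
At the end, for the whole second after the job is handed in: All three offcuts lie at rest inside the scrap bin, below its rim. The reference block lies flat on the plate in the nest, its centre within 5 mm of the seated place and square to the nest within 0.06 rad, at rest. The round test block and the loupe are still within 15 mm of where they stood (x of angle in the frame of bin between -0.126 and 0.126 m and y of angle in the frame of bin between -0.065 and 0.065 m and z of each of angle, hexbar, stub in the frame of bin below 0.085 m and linear speed of each of angle, hexbar, stub below 0.02 m/s and x of hexbar in the frame of bin between -0.126 and 0.126 m and y of hexbar in the frame of bin between -0.065 and 0.065 m and x of stub in the frame of bin between -0.126 and 0.126 m and y of stub in the frame of bin between -0.065 and 0.065 m and horizontal distance between block and nest below 0.005 m and angle between the x axis of block and the x axis of nest, either way round below 0.06 rad and angle between block's own z axis and vertical below 0.05 rad and z of block in the frame of nest below 0.003 m and linear speed of block below 0.01 m/s and distance of each of disc, loupe from where it was at the start of the episode below 0.015 m); the robot touches nothing.
It fails at once if the round test block is shifted by more than 15 mm (distance of disc from where it was at the start of the episode above 0.015 m).
It fails at once if the loupe is shifted by more than 15 mm or knocked over (distance of loupe from where it was at the start of the episode above 0.015 m or angle between loupe's own z axis and vertical above 0.5 rad).
It also fails if it takes over 64 s, if anything falls off the work surface, if the arm or the gripper's body presses on something with over 40 N, if the wrist force passes 120 N, or if a joint passes its speed limit or range.

### The arm

A 6-joint arm with a two-finger parallel gripper is mounted at the origin on the work surface. World frame = base frame: x ahead of the robot, y to its left, z up, the work surface at z = 0. Lengths are in m, angles in rad, forces in N, time in s.
With the tool pointing down it reaches from about 0.375 to 0.9 m from the base axis. Payload 3.1 kg.
Tool frame: the origin (TCP) lies where the fingers leave the gripper's body, on its centre line; the fingertips stand 73 mm ahead of it and the grasp point (between the pads) lies 54 mm ahead of it; z points along the fingers, y is the line along which they close (so a half turn about z gives the same grasp; the last joint's range is limited). The gripper opens to 85 mm and grips with 20 to 120 N. Pads are 22 mm wide; open, the fingers measure 114 mm over their backs; the gripper's body (76 mm by 85 mm) begins 54 mm behind the grasp point. The pads swing forward as they close: fully open they stand 13 mm farther back than shut.
Start: joints at [0.921, 0.527, 1.433, -0, 1.181, -0.178], TCP at [0.283, 0.557, 0.304] pointing down, gripper open.
Joint ranges: [-3.08, 3.08], [-0.75, 2.2], [0.22, 2.44], [-1.43, 4.57], [0, 2.65], [-2.85, 2.85]. Speed limits (rad/s): [2.79, 2.79, 3.14, 3.14, 3.14, 3.14].

### API

Orientations are given as a unit quaternion [x, y, z, w].
In Python, from station import manip gives the robot as it stands.
- The arm moves only by the shell command python3 -m crank 'ROWS' [FORCE]. ROWS is JSON, a list of rows, each an object with "dp": the shift along the tool's x, y, z normalised to -1 to 1, where 1 is 50 cm, a list of three; "delta_rot": the turn, a rotation vector about the tool's x, y, z normalised to -1 to 1, where 1 is 2 pi rad, a list of three; "fingers": the opening, from -1 (shut) to 1 (fully open). A call has 1 to 12 rows; each row shifts and turns the commanded pose from where the row before left it, along the tool's axes as they then stand; what a row does not reach is not made up. A row lasts 1/12 s, in which the tool goes at most 41.7 mm and 7.16 degrees, less where a joint would pass 70% of its speed; a pose out of reach is approached as far as the arm can. A call with a number of a shift or a turn outside -1 to 1 is refused whole. A call with a gripper value outside its range is refused whole. The fingers move at their own pace and stop on an object; FORCE is the grip in N (left out, the last holds). Time passes only in rows, so rows that do not move let the fingers close. It gives the time, the measured TCP pose, the force, the opening and the grip force at its end, in the units of the state.
- manip.sense(): the state, without advancing time (a new reading comes with each control period).
- manip.snapshot(name): name is "scene" or "side" or "wrist"; returns (picture, depth): 480x640x3 uint8, red, green, blue; 480x640 float32, m along the optical axis (not along the pixel's ray), 0 where there is no reading.
- manip.camera_model(name): a dict with "fx", "fy", "cx", "cy" (pixels), "k1" (the pictures are not rectified: a ray, as slopes to the right and down, at radius r is drawn at 1 + k1 r^2 times it, then the intrinsics apply), "origin" and "attitude" of the camera in the world. Camera axes: x right, y up, looking along -z (the intrinsics and any distortion apply to the point x, -y, -z); pixel columns grow to the right and rows downward; lengths in m; the calibration is good to about 2 mm. A picture is of the moment at which its call begins: read the wrist's pose just before it. camera_model takes no time and is no camera call; for the wrist camera it gives the pose at the moment of the call.
- manip.sign_off(): hands the job in; it is judged then, once.
The state is a dict: "t": time; "q": joint angles; "qd": joint speeds; "tau": joint torques, N m; "tcp_pos": TCP position; "tool_rot": TCP orientation; "force": force on the tool from outside, world axes, zero at the start; "ft_torque": the same for the moment, N m; "finger_gap": opening from 0.0 (shut) to 1.0 (fully open); "gripper_force": force on a finger pad.
Only numpy, scipy, OpenCV 4.12 (cv2) and the standard library are available. Lean on these libraries where they do the work, as an engineer would, in place of code of your own. Each camera call takes 0.05 s, during which the arm holds its last target. There are 200 camera calls.

## Working session

There is one attempt and no reset: what is moved stays moved. The work goes in short steps, Python scripts to look and compute and a shell command to move; the robot and the scene stay as the last step left them, time stands still between calls to the robot, and variables do not carry over. Pictures are saved under pics/ and viewed, at most 10 in all, crops included, and the job is handed in when it is done.

```bash
ls; mkdir -p pics; cat > h.py <<'E'
import numpy as np, cv2
from scipy.spatial.transform import Rotation as R
from station import manip
def cloud(name):
    m=manip.camera_model(name); im,d=manip.snapshot(name)
    K=np.array([[m['fx'],0,m['cx']],[0,m['fy'],m['cy']],[0,0,1]])
    v,u=np.mgrid[0:480,0:640]
    p=cv2.undistortPoints(np.stack([u,v],-1).reshape(-1,1,2).astype(np.float64),K,np.array([m['k1'],0,0,0,0.])).reshape(480,640,2)
    c=np.stack([p[...,0]*d,-p[...,1]*d,-d],-1)
    a=np.array(m['attitude']); Rm=R.from_quat(a).as_matrix() if a.size==4 else a.reshape(3,3)
    w=c@Rm.T+np.array(m['origin']); w[d==0]=np.nan
    return im,d,w
E
python3 - <<'E'
from h import *
s=manip.sense(); print({k:np.round(v,3).tolist() for k,v in s.items()})
ims=[]
for n in ['scene','side']:
    print(manip.camera_model(n))
    im,d,w=cloud(n); np.savez('pics/%s.npz'%n,im=im,w=w); cv2.imwrite('pics/%s0.png'%n,im[...,::-1])
E
```

```text
pics
{'t': 0.0, 'q': [0.921, 0.528, 1.434, 0.0, 1.181, -0.179], 'qd': [-0.001, 0.001, 0.002, -0.0, 0.0, -0.0], 'tau': [0.0, -44.235, -17.802, -0.0, 0.008, -0.0], 'tcp_pos': [0.283, 0.557, 0.303], 'tool_rot': [0.233, 0.972, -0.001, -0.0], 'force': [-0.248, 0.549, 1.245], 'ft_torque': [0.03, -0.031, 0.051], 'gripper_force': 0.0, 'finger_gap': 1.0}
{'fx': 486.3095231008184, 'fy': 486.3095231008184, 'cx': 318.1438968474139, 'cy': 243.44677473972408, 'k1': -0.13428171248168666, 'origin': array([0.95342959, 0.40561969, 0.77165293]), 'attitude': array([0.12627058, 0.29898832, 0.87884379, 0.34970747])}
{'fx': 492.5798031182349, 'fy': 492.5798031182349, 'cx': 322.7132946260632, 'cy': 237.91662322799024, 'k1': -0.01841686793461273, 'origin': array([ 0.25473581, -0.55143945,  0.85391274]), 'attitude': array([ 0.33004661, -0.0891233 , -0.26554437,  0.9014502 ])}
```

View pics/scene0.png

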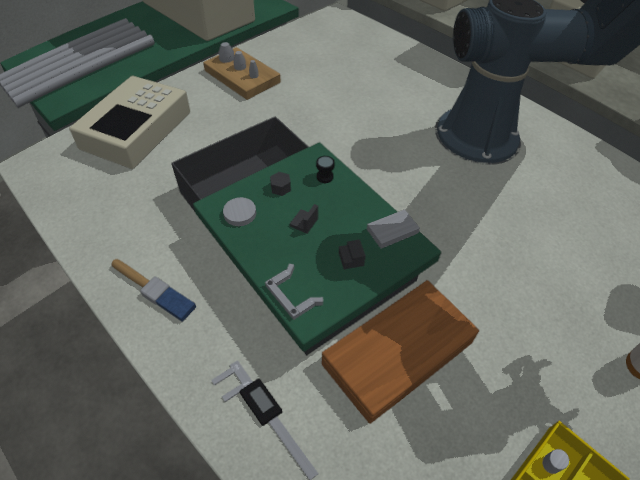

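View pics/side0.png

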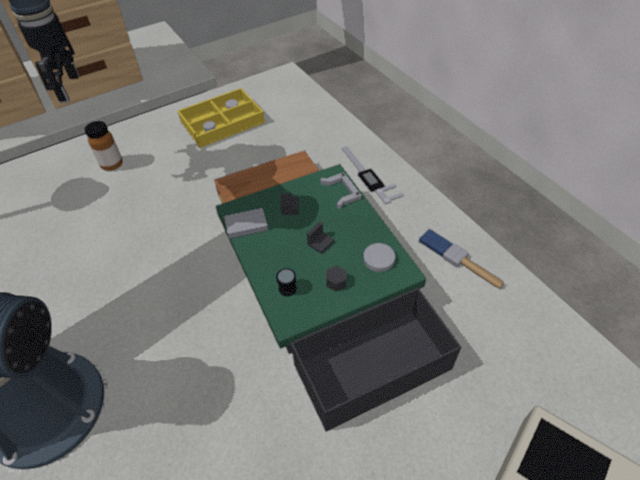

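The scene view shows the plate with the bin on its -y side and the case on its +y side. In that view the stub is at about (351,253), the angle at (305,219), the hexbar at (280,183), the block at (393,228), the nest at (293,293), the disc at (240,211) and the loupe at (325,167). The side view agrees.

```bash
cat > an.py <<'E'
from h import *
from scipy import ndimage
W=[];C=[];S=[]
for i,n in enumerate(['scene','side']):
    f=np.load('pics/%s.npz'%n); w=f['w'].reshape(-1,3); c=f['im'].reshape(-1,3)
    W.append(w);C.append(c);S.append(np.full(len(w),i))
W=np.concatenate(W);C=np.concatenate(C).astype(int);S=np.concatenate(S)
ok=np.isfinite(W).all(1)&(W[:,0]>.3)&(W[:,0]<.95)&(abs(W[:,1])<.5);W=W[ok];C=C[ok];S=S[ok]
for s in (0,1):
    g=(S==s)&(abs(W[:,2]-.1)<.008)&(C[:,1]>1.3*C[:,0])
    r=cv2.minAreaRect(W[g,:2].astype(np.float32)*1000); print(s,'plate z',np.median(W[g,2]),r)
    t=(S==s)&(W[:,2]>.106)&(W[:,2]<.16)
    q=W[t]; ij=((q[:,:2]-[.3,-.5])/.003).astype(int); im=np.zeros((220,340),bool); im[ij[:,0],ij[:,1]]=1
    lab,k=ndimage.label(im,np.ones((3,3))); l=lab[ij[:,0],ij[:,1]]
    for j in range(1,k+1):
        p=q[l==j]
        if len(p)<25: continue
        r=cv2.minAreaRect(p[:,:2].astype(np.float32)*1000)
        print(s,len(p),'rect',np.round(r[0],0),np.round(r[1],0),round(r[2],1),'ztop',np.round(np.percentile(p[:,2],[50,95]),3),'col',np.median(C[t][l==j],0))
E
python3 an.py
```

```text
0 plate z 0.09973636857171975 ((567.4480590820312, -2.299896240234375), (362.8404235839844, 300.2930908203125), 83.14014434814453)
0 1113 rect [471. 104.] [52. 80.] 73.8 ztop [0.116 0.118] col [88. 90. 94.]
0 391 rect [463. -78.] [38. 34.] 46.7 ztop [0.138 0.143] col [25. 28. 29.]
0 360 rect [ 546. -114.] [42. 37.] 56.5 ztop [0.123 0.126] col [54. 56. 58.]
0 549 rect [569.  96.] [39. 36.] 59.4 ztop [0.121 0.129] col [39. 40. 42.]
0 424 rect [572. -19.] [43. 37.] 17.2 ztop [0.111 0.136] col [47. 51. 53.]
0 711 rect [ 644. -115.] [61. 59.] 52.7 ztop [0.114 0.115] col [127. 131. 136.]
0 781 rect [687.  80.] [90. 58.] 82.8 ztop [0.111 0.114] col [123. 126. 131.]
1 plate z 0.09981836703111124 ((567.6637573242188, -6.1890106201171875), (357.7733459472656, 299.2538757324219), 82.99662017822266)
1 836 rect [472. 103.] [54. 80.] 73.5 ztop [0.115 0.118] col [102. 102. 108.]
1 428 rect [465. -79.] [37. 35.] 21.4 ztop [0.139 0.142] col [40.5 56.  52. ]
1 393 rect [ 548. -115.] [43. 35.] 56.8 ztop [0.123 0.126] col [60. 61. 65.]
1 326 rect [570.  95.] [42. 35.] 59.4 ztop [0.121 0.13 ] col [39.5 41.  44. ]
1 439 rect [574. -21.] [43. 38.] 18.0 ztop [0.11  0.136] col [50. 51. 53.]
1 674 rect [ 646. -116.] [60. 59.] 50.2 ztop [0.114 0.116] col [144. 144. 151.]
1 407 rect [688.  78.] [90. 58.] 84.0 ztop [0.111 0.114] col [128. 130. 136.]
```

```bash
cat >> an.py <<'E'
print('---')
def near(c,r,z0,z1):
    return (np.hypot(W[:,0]-c[0],W[:,1]-c[1])<r)&(W[:,2]>z0)&(W[:,2]<z1)
for nm,c,z in [('angle wall',(.573,-.02),.118),('stub high',(.57,.096),.1235)]:
    p=W[near(c,.032,z,.15)]; r=cv2.minAreaRect(p[:,:2].astype(np.float32)*1000); print(nm,len(p),r,p.mean(0))
# hex orientation: top points
for s in (0,1):
    p=W[near((.547,-.1145),.03,.12,.13)&(S==s)][:,:2]; 
    a=np.radians(np.arange(0,60,2)); 
    wd=[sum(np.ptp(p@[np.cos(t+k*np.pi/3),np.sin(t+k*np.pi/3)]) for k in range(3))/3 for t in a]
    print('hex',np.degrees(a[np.argmin(wd)]),min(wd),max(wd),(p.min(0)+p.max(0))/2)
# nest
for s in (0,1):
    p=W[near((.687,.08),.065,.1095,.1145)&(S==s)][:,:2]
    from scipy.optimize import minimize
    def sd(q):  # signed dist outside U shape
        x,y=q[:,0],abs(q[:,1])
        def seg(ax,ay,bx,by,w):
            d=np.array([bx-ax,by-ay]);t=np.clip(((x-ax)*d[0]+(y-ay)*d[1])/(d@d),0,1)
            return np.hypot(x-ax-t*d[0],y-ay-t*d[1])-w
        return np.minimum(np.minimum(seg(.046,0,.046,.0335,.005),seg(.010,.0325,.046,.0325,.005)),seg(.010,.0325,-.004,.043,.005))
    def cost(v):
        c,sn=np.cos(v[2]),np.sin(v[2]); q=(p-v[:2])@np.array([[c,-sn],[sn,c]])
        return np.mean(np.minimum(np.maximum(sd(q),0)**2,1e-4)*1e6)
    b=min((minimize(cost,[.6647+dx,.0818+dy,-.12+da],method='Nelder-Mead',options=dict(initial_simplex=[[.6647+dx,.0818+dy,-.12+da],[.67+dx,.0818+dy,-.12+da],[.6647+dx,.087+dy,-.12+da],[.6647+dx,.0818+dy,-.06+da]])) for dx in(-.003,.003) for dy in(-.003,.003) for da in(-.05,.05)),key=lambda r:r.fun)
    print('nest',s,b.x,b.fun)
E
python3 an.py | sed -n '/---/,$p'
python3 - <<'E'
from h import *
im,d,w=cloud('wrist'); m=manip.camera_model('wrist'); s=manip.sense()
print(m, R.from_quat(s['tool_rot']).inv().apply(m['origin']-s['tcp_pos']), s['tcp_pos'])
print((R.from_quat(s['tool_rot']).inv()*R.from_quat(m['attitude'])).as_matrix().round(2))
E
```

```text
---
angle wall 342 ((568.8444213867188, -6.51287841796875), (44.0396728515625, 12.589814186096191), 17.23323631286621) [ 0.56913202 -0.00629349  0.13078394]
stub high 404 ((563.3211669921875, 99.5242919921875), (38.48773193359375, 23.76940155029297), 59.35845184326172) [0.56372234 0.09960798 0.127712  ]
hex 28.0 0.038203474667362736 0.04071207510679286 [ 0.5459739  -0.11379656]
hex 26.0 0.03696872818729729 0.04172400774898263 [ 0.54785257 -0.11518147]
nest 0 [ 0.66412827  0.08313331 -0.11191341] 0.2948393535898812
nest 1 [ 0.6650128   0.08089419 -0.10770584] 0.5396507144067777
{'fx': 366.1242962676861, 'fy': 366.1242962676861, 'cx': 322.04726538084356, 'cy': 238.59638496709036, 'k1': -0.0014690349851942512, 'origin': array([0.2101122 , 0.59347634, 0.37336187]), 'attitude': array([-0.13845515, -0.08482376,  0.51566264,  0.84126521])} [ 0.08188364 -0.00046931 -0.07018769] [0.28322862 0.55665609 0.3031499 ]
[[-0.    0.95  0.32]
 [ 1.    0.   -0.  ]
 [-0.    0.32 -0.95]]
```

```bash
cat > go.py <<'E'
import sys
from h import *
# go.py x y z yawdeg : turn (about tool z, normalised) first, then shift in turned tool axes, normalised totals
x,y,z,a=map(float,sys.argv[1:5]); s=manip.sense(); r=R.from_quat(s['tool_rot']).as_matrix()
cur=np.degrees(np.arctan2(r[1,1],r[0,1])); d=(a-cur+90)%180-90
t=np.radians(cur+d); ty=np.array([np.cos(t),np.sin(t)]); tx=np.array([-np.sin(t),np.cos(t)])
D=np.array([x,y,z])-s['tcp_pos']
print('t',round(s['t'],2),'yaw',cur.round(2),'tilt',r[2].round(3),'turn',round(-d/360,4),'dp',np.round([D[:2]@tx*2,D[:2]@ty*2,-D[2]*2],4), 'tcp',np.round(s['tcp_pos'],4))
E
python3 go.py .5695 .0955 .176 59.4
python3 -m crank '[{"dp":[-0.06,-0.0314,0],"delta_rot":[0,0,0.0101],"fingers":1},{"dp":[-0.06,-0.0314,0],"delta_rot":[0,0,0],"fingers":1},{"dp":[-0.06,-0.0314,0],"delta_rot":[0,0,0],"fingers":1},{"dp":[-0.06,-0.0314,0],"delta_rot":[0,0,0],"fingers":1},{"dp":[-0.06,-0.0314,0],"delta_rot":[0,0,0],"fingers":1},{"dp":[-0.06,-0.0314,0],"delta_rot":[0,0,0],"fingers":1},{"dp":[-0.06,-0.0314,0],"delta_rot":[0,0,0],"fingers":1},{"dp":[-0.06,-0.0314,0],"delta_rot":[0,0,0],"fingers":1},{"dp":[-0.06,-0.0314,0],"delta_rot":[0,0,0],"fingers":1},{"dp":[-0.06,-0.0314,0],"delta_rot":[0,0,0],"fingers":1},{"dp":[-0.06,-0.0314,0],"delta_rot":[0,0,0],"fingers":1},{"dp":[-0.06,-0.0314,0],"delta_rot":[0,0,0],"fingers":1}]' 40
python3 -m crank '[{"dp":[-0.06,-0.0314,0],"delta_rot":[0,0,0],"fingers":1},{"dp":[-0.06,-0.0314,0],"delta_rot":[0,0,0],"fingers":1},{"dp":[-0.06,-0.0314,0],"delta_rot":[0,0,0],"fingers":1},{"dp":[-0.06,-0.0314,0],"delta_rot":[0,0,0],"fingers":1},{"dp":[0,0,0],"delta_rot":[0,0,0],"fingers":1}]'
python3 go.py .5695 .0955 .176 59.4
```

```text
t 0.15 yaw 63.02 tilt [ 0.    -0.002 -1.   ] turn 0.0101 dp [-0.9623 -0.5024  0.2543] tcp [0.2832 0.5567 0.3031]
t: 1.15
tcp_pos: [0.4996, 0.2112, 0.3037]
tool_rot: [0.264, 0.965, -0.0, -0.0]
force: [0.3, 0.7, 0.5]
finger_gap: 1.001
gripper_force: 0.0
t: 1.57
tcp_pos: [0.5742, 0.0924, 0.3039]
tool_rot: [0.267, 0.964, -0.001, 0.002]
force: [0.8, 0.7, 0.9]
finger_gap: 0.997
gripper_force: 0.0
t 1.57 yaw 59.09 tilt [-0.005 -0.    -1.   ] turn -0.0009 dp [0.0113 0.0005 0.2557] tcp [0.5742 0.0924 0.3039]
```

```bash
python3 -m crank '[{"dp":[0.0,0,0.05],"delta_rot":[0,0,0],"fingers":1},{"dp":[0,0,0.05],"delta_rot":[0,0,0],"fingers":1},{"dp":[0,0,0],"delta_rot":[0,0,0],"fingers":1},{"dp":[0,0,0],"delta_rot":[0,0,0],"fingers":1}]'
python3 go.py .5695 .0955 .176 59.4
python3 - <<'E'
from h import *
im,d,w=cloud('wrist'); cv2.imwrite('pics/w1.png',im[...,::-1])
f=w.reshape(-1,3)
for n,c in [('stub',(.5695,.0955)),('block',(.4715,.1035)),('angle',(.573,-.02))]:
    p=f[(np.hypot(f[:,0]-c[0],f[:,1]-c[1])<.055)&(f[:,2]>.106)&(f[:,2]<.14)]
    if len(p)>50: print(n,len(p),cv2.minAreaRect(p[:,:2].astype(np.float32)*1000),np.percentile(p[:,2],[5,50,95]))
E
```

```text
t: 1.9
tcp_pos: [0.5694, 0.0978, 0.2527]
tool_rot: [0.264, 0.965, -0.0, -0.002]
force: [-0.0, 0.1, -0.6]
finger_gap: 0.999
gripper_force: 0.0
t 1.9 yaw 59.39 tilt [ 0.004 -0.002 -1.   ] turn -0.0 dp [-0.0025 -0.0038  0.1534] tcp [0.5694 0.0978 0.2527]
stub 3790 ((570.041259765625, 95.03387451171875), (36.13364791870117, 36.92270278930664), 59.05093765258789) [0.11255307 0.12761753 0.12904625]
block 15063 ((471.4402160644531, 103.25001525878906), (50.16776657104492, 80.17786407470703), 73.13358306884766) [0.11481737 0.1160434  0.11717346]
angle 945 ((561.2503662109375, -23.89398765563965), (16.621658325195312, 37.571109771728516), 14.131482124328613) [0.1075045  0.12368086 0.13656389]
```

View pics/w1.png

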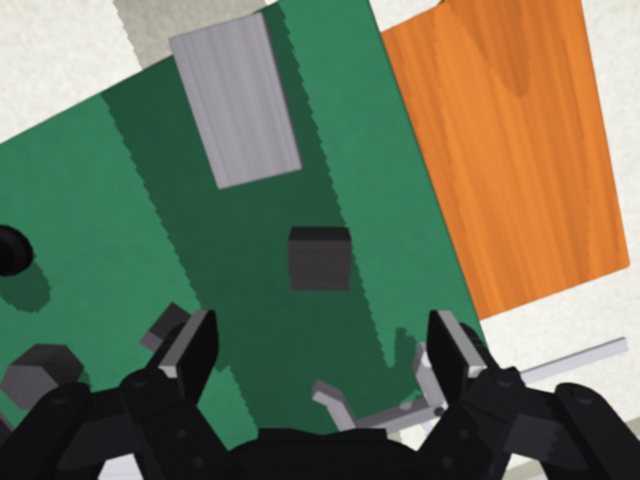

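The wrist view shows the stub at about (320,258), squared up between the open fingers, with the block at (236,100). Both match the fixed cameras, so I'll grasp.

```bash
python3 -m crank '[{"dp":[-0.002,-0.004,0.04],"delta_rot":[0,0,0],"fingers":1},{"dp":[0,0,0.04],"delta_rot":[0,0,0],"fingers":1},{"dp":[0,0,0.04],"delta_rot":[0,0,0],"fingers":1},{"dp":[0,0,0.033],"delta_rot":[0,0,0],"fingers":1},{"dp":[0,0,0],"delta_rot":[0,0,0],"fingers":1},{"dp":[0,0,0],"delta_rot":[0,0,0],"fingers":-1},{"dp":[0,0,0],"delta_rot":[0,0,0],"fingers":-1},{"dp":[0,0,0],"delta_rot":[0,0,0],"fingers":-1},{"dp":[0,0,0],"delta_rot":[0,0,0],"fingers":-1},{"dp":[0,0,0],"delta_rot":[0,0,0],"fingers":-1},{"dp":[0,0,0],"delta_rot":[0,0,0],"fingers":-1},{"dp":[0,0,0],"delta_rot":[0,0,0],"fingers":-1}]' 50
python3 go.py .537 -.254 .25 83
```

```text
t: 2.95
tcp_pos: [0.5713, 0.0954, 0.1791]
tool_rot: [0.264, 0.965, 0.0, 0.002]
force: [-0.4, 0.8, 6.3]
finger_gap: 0.407
gripper_force: 51.8
t 2.95 yaw 59.39 tilt [-0.003  0.002 -1.   ] turn -0.0656 dp [-0.0172 -0.7019 -0.1417] tcp [0.5713 0.0954 0.1791]
```

```bash
python3 -m crank '[{"dp":[0,0,-0.045],"delta_rot":[0,0,0],"fingers":-1},{"dp":[0,0,-0.045],"delta_rot":[0,0,-0.0164],"fingers":-1},{"dp":[0,0,-0.04],"delta_rot":[0,0,-0.0164],"fingers":-1},{"dp":[0,0,-0.04],"delta_rot":[0,0,-0.0164],"fingers":-1},{"dp":[0,0,0],"delta_rot":[0,0,-0.0164],"fingers":-1}]'
python3 -m crank '[{"dp":[-0.0123,-0.0585,0],"delta_rot":[0,0,0],"fingers":-1},{"dp":[-0.0123,-0.0585,0],"delta_rot":[0,0,0],"fingers":-1},{"dp":[-0.0123,-0.0585,0],"delta_rot":[0,0,0],"fingers":-1},{"dp":[-0.0123,-0.0585,0],"delta_rot":[0,0,0],"fingers":-1},{"dp":[-0.0123,-0.0585,0],"delta_rot":[0,0,0],"fingers":-1},{"dp":[-0.0123,-0.0585,0],"delta_rot":[0,0,0],"fingers":-1},{"dp":[-0.0123,-0.0585,0],"delta_rot":[0,0,0],"fingers":-1},{"dp":[-0.0123,-0.0585,0],"delta_rot":[0,0,0],"fingers":-1},{"dp":[-0.0123,-0.0585,0],"delta_rot":[0,0,0],"fingers":-1},{"dp":[-0.0123,-0.0585,0],"delta_rot":[0,0,0],"fingers":-1},{"dp":[-0.0123,-0.0585,0],"delta_rot":[0,0,0],"fingers":-1},{"dp":[-0.0123,-0.0585,0],"delta_rot":[0,0,0],"fingers":-1}]'
python3 go.py .6015 -.262 .14 83
```

```text
t: 3.37
tcp_pos: [0.5722, 0.0954, 0.2667]
tool_rot: [0.058, 0.998, 0.0, 0.004]
force: [1.0, 0.2, -1.9]
finger_gap: 0.41
gripper_force: 51.0
t: 4.37
tcp_pos: [0.6003, -0.2633, 0.2622]
tool_rot: [0.061, 0.998, 0.0, -0.0]
force: [0.1, 0.5, -1.7]
finger_gap: 0.41
gripper_force: 50.9
t 4.37 yaw 83.0 tilt [ 0.001  0.001 -1.   ] turn -0.0 dp [-0.002   0.0029  0.2445] tcp [ 0.6003 -0.2633  0.2622]
```

```bash
python3 -m crank '[{"dp":[0,0,0.06],"delta_rot":[0,0,0],"fingers":-1},{"dp":[0,0,0.06],"delta_rot":[0,0,0],"fingers":-1},{"dp":[0,0,0.06],"delta_rot":[0,0,0],"fingers":-1},{"dp":[0,0,0.05],"delta_rot":[0,0,0],"fingers":-1},{"dp":[0,0,0],"delta_rot":[0,0,0],"fingers":-1},{"dp":[0,0,0],"delta_rot":[0,0,0],"fingers":1},{"dp":[0,0,0],"delta_rot":[0,0,0],"fingers":1},{"dp":[0,0,0],"delta_rot":[0,0,0],"fingers":1},{"dp":[0,0,0],"delta_rot":[0,0,0],"fingers":1},{"dp":[0,0,-0.06],"delta_rot":[0,0,0],"fingers":1},{"dp":[0,0,-0.06],"delta_rot":[0,0,0],"fingers":1},{"dp":[0,0,-0.06],"delta_rot":[0,0,0],"fingers":1}]'
python3 go.py .569 -.0065 .2 107.3
```

```text
t: 5.37
tcp_pos: [0.6009, -0.262, 0.2397]
tool_rot: [0.061, 0.998, -0.0, 0.001]
force: [-0.1, 0.4, -0.1]
finger_gap: 1.002
gripper_force: 0.0
t 5.37 yaw 83.01 tilt [-0.001 -0.001 -1.   ] turn -0.0675 dp [-0.0909  0.5069  0.0795] tcp [ 0.6009 -0.262   0.2397]
```

```bash
python3 -m crank '[{"dp":[0,0,0],"delta_rot":[0,0,-0.0169],"fingers":1},{"dp":[0,0,0],"delta_rot":[0,0,-0.0169],"fingers":1},{"dp":[0,0,0],"delta_rot":[0,0,-0.0169],"fingers":1},{"dp":[0,0,0],"delta_rot":[0,0,-0.0169],"fingers":1},{"dp":[-0.013,0.0724,0],"delta_rot":[0,0,0],"fingers":1},{"dp":[-0.013,0.0724,0],"delta_rot":[0,0,0],"fingers":1},{"dp":[-0.013,0.0724,0],"delta_rot":[0,0,0],"fingers":1},{"dp":[-0.013,0.0724,0],"delta_rot":[0,0,0],"fingers":1},{"dp":[-0.013,0.0724,0],"delta_rot":[0,0,0],"fingers":1},{"dp":[-0.013,0.0724,0],"delta_rot":[0,0,0],"fingers":1},{"dp":[-0.013,0.0724,0],"delta_rot":[0,0,0],"fingers":1},{"dp":[0,0,0],"delta_rot":[0,0,0],"fingers":1}]'
python3 go.py .569 -.0065 .188 107.3
python3 - <<'E'
from h import *
im,d,w=cloud('wrist'); f=w.reshape(-1,3)
p=f[(np.hypot(f[:,0]-.569,f[:,1]+.0065)<.03)&(f[:,2]>.118)&(f[:,2]<.14)]
print(len(p),cv2.minAreaRect(p[:,:2].astype(np.float32)*1000),np.percentile(p[:,2],[5,50,95]))
E
```

```text
t: 6.37
tcp_pos: [0.5669, -0.0004, 0.239]
tool_rot: [-0.154, 0.988, 0.001, 0.0]
force: [0.2, -0.6, 0.2]
finger_gap: 0.998
gripper_force: 0.0
t 6.37 yaw 107.67 tilt [-0.001  0.002 -1.   ] turn 0.001 dp [-0.0003 -0.0129  0.102 ] tcp [ 5.669e-01 -4.000e-04  2.390e-01]
1300 ((569.0631103515625, -7.197834014892578), (40.81594467163086, 8.049905776977539), 17.8936824798584) [0.12375428 0.13613753 0.13719458]
```

```bash
python3 -m crank '[{"dp":[0,-0.0135,0.05],"delta_rot":[0,0,0],"fingers":1},{"dp":[0,0,0.054],"delta_rot":[0,0,0],"fingers":1},{"dp":[0,0,0],"delta_rot":[0,0,0],"fingers":1},{"dp":[0,0,0],"delta_rot":[0,0,0],"fingers":-1},{"dp":[0,0,0],"delta_rot":[0,0,0],"fingers":-1},{"dp":[0,0,0],"delta_rot":[0,0,0],"fingers":-1},{"dp":[0,0,0],"delta_rot":[0,0,0],"fingers":-1},{"dp":[0,0,0],"delta_rot":[0,0,0],"fingers":-1},{"dp":[0,0,0],"delta_rot":[0,0,0],"fingers":-1},{"dp":[0,0,0],"delta_rot":[0,0,0],"fingers":-1},{"dp":[0,0,0],"delta_rot":[0,0,0],"fingers":-1},{"dp":[0,0,0],"delta_rot":[0,0,0],"fingers":-1}]' 50
python3 go.py .5395 -.254 .26 83
```

```text
t: 7.42
tcp_pos: [0.571, -0.0129, 0.1863]
tool_rot: [-0.151, 0.989, -0.0, 0.001]
force: [-0.6, 1.0, 6.3]
finger_gap: 0.083
gripper_force: 51.0
t 7.42 yaw 107.35 tilt [-0.001 -0.    -1.   ] turn 0.0676 dp [ 0.0037 -0.4863 -0.1475] tcp [ 0.571  -0.0129  0.1863]
```

```bash
python3 -m crank '[{"dp":[0,0,-0.045],"delta_rot":[0,0,0],"fingers":-1},{"dp":[0,0,-0.045],"delta_rot":[0,0,0.0169],"fingers":-1},{"dp":[0,0,-0.04],"delta_rot":[0,0,0.0169],"fingers":-1},{"dp":[0,0,-0.02],"delta_rot":[0,0,0.0169],"fingers":-1},{"dp":[0,0,0],"delta_rot":[0,0,0.0169],"fingers":-1}]'
python3 -m crank '[{"dp":[0,-0.0575,0],"delta_rot":[0,0,0],"fingers":-1},{"dp":[0,-0.0575,0],"delta_rot":[0,0,0],"fingers":-1},{"dp":[0,-0.0575,0],"delta_rot":[0,0,0],"fingers":-1},{"dp":[0,-0.0575,0],"delta_rot":[0,0,0],"fingers":-1},{"dp":[0,-0.0575,0],"delta_rot":[0,0,0],"fingers":-1},{"dp":[0,-0.0575,0],"delta_rot":[0,0,0],"fingers":-1},{"dp":[0,-0.0575,0],"delta_rot":[0,0,0],"fingers":-1},{"dp":[0,-0.0575,0],"delta_rot":[0,0,0],"fingers":-1},{"dp":[0,0,0],"delta_rot":[0,0,0],"fingers":-1}]'
python3 go.py .5395 -.244 .14 83
```

```text
t: 7.83
tcp_pos: [0.5719, -0.0133, 0.2628]
tool_rot: [0.063, 0.998, -0.001, 0.003]
force: [0.0, -0.6, -1.3]
finger_gap: 0.079
gripper_force: 50.0
t: 8.58
tcp_pos: [0.5424, -0.2469, 0.26]
tool_rot: [0.063, 0.998, -0.002, 0.001]
force: [0.7, -0.4, -1.7]
finger_gap: 0.086
gripper_force: 50.0
t 8.58 yaw 82.76 tilt [-0.001 -0.004 -1.   ] turn -0.0007 dp [0.0065 0.0051 0.24  ] tcp [ 0.5424 -0.2469  0.26  ]
```

```bash
python3 -m crank '[{"dp":[0,0,0.06],"delta_rot":[0,0,0],"fingers":-1},{"dp":[0,0,0.06],"delta_rot":[0,0,0],"fingers":-1},{"dp":[0,0,0.06],"delta_rot":[0,0,0],"fingers":-1},{"dp":[0,0,0.05],"delta_rot":[0,0,0],"fingers":-1},{"dp":[0,0,0],"delta_rot":[0,0,0],"fingers":-1},{"dp":[0,0,0],"delta_rot":[0,0,0],"fingers":1},{"dp":[0,0,0],"delta_rot":[0,0,0],"fingers":1},{"dp":[0,0,0],"delta_rot":[0,0,0],"fingers":1},{"dp":[0,0,0],"delta_rot":[0,0,0],"fingers":1},{"dp":[0,0,-0.06],"delta_rot":[0,0,0],"fingers":1},{"dp":[0,0,-0.06],"delta_rot":[0,0,0],"fingers":1},{"dp":[0,0,-0.06],"delta_rot":[0,0,-0.01],"fingers":1}]'
python3 go.py .547 -.115 .178 86.5
```

```text
t: 9.58
tcp_pos: [0.5428, -0.2413, 0.2376]
tool_rot: [0.029, 1.0, -0.0, 0.0]
force: [0.5, -0.4, -0.8]
finger_gap: 1.0
gripper_force: 0.0
t 9.58 yaw 86.66 tilt [-0.001 -0.001 -1.   ] turn 0.0005 dp [0.0069 0.2527 0.1191] tcp [ 0.5428 -0.2413  0.2376]
```

```bash
python3 -m crank '[{"dp":[0,0.063,0],"delta_rot":[0,0,0],"fingers":1},{"dp":[0,0.063,0],"delta_rot":[0,0,0],"fingers":1},{"dp":[0,0.063,0],"delta_rot":[0,0,0],"fingers":1},{"dp":[0.005,0.063,0],"delta_rot":[0,0,0],"fingers":1},{"dp":[0,0,0],"delta_rot":[0,0,0],"fingers":1},{"dp":[0,0,0],"delta_rot":[0,0,0],"fingers":1}]'
python3 go.py .547 -.115 .178 86.5
python3 - <<'E'
from h import *
im,d,w=cloud('wrist'); f=w.reshape(-1,3); cv2.imwrite('pics/w2.png',im[...,::-1])
p=f[(np.hypot(f[:,0]-.547,f[:,1]+.115)<.03)&(f[:,2]>.122)&(f[:,2]<.128)][:,:2]
print(len(p),cv2.minEnclosingCircle(p.astype(np.float32)*1000))
a=np.arange(0,60,1); wd=[sum(np.ptp(p@[np.cos(np.radians(t+60*k)),np.sin(np.radians(t+60*k))]) for k in range(3))/3 for t in a]
print(a[np.argmin(wd)],min(wd),max(wd))
E
```

```text
t: 10.08
tcp_pos: [0.5479, -0.1138, 0.237]
tool_rot: [0.028, 1.0, -0.001, 0.001]
force: [-0.0, 0.1, 0.8]
finger_gap: 1.005
gripper_force: 0.0
t 10.08 yaw 86.8 tilt [-0.002 -0.001 -1.   ] turn 0.0008 dp [ 0.0016 -0.0024  0.1179] tcp [ 0.5479 -0.1138  0.237 ]
3633 ((547.243408203125, -115.02127075195312), 20.967939376831055)
27 0.03687156077377329 0.04161374706230476
```

View pics/w2.png

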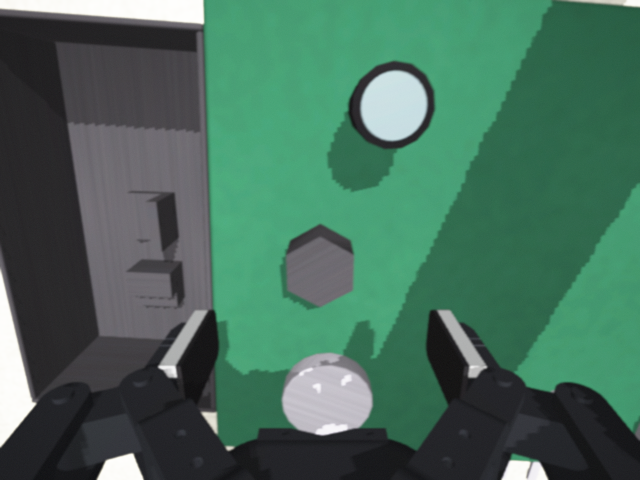

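The hexbar is at about (320,268), centred with its flats facing the fingers. The angle at (153,215) and the stub at (153,285) lie in the bin, and the loupe at (393,104) and the disc at (327,393) are clear.

```bash
python3 -m crank '[{"dp":[0.0015,-0.0025,0.04],"delta_rot":[0,0,0],"fingers":1},{"dp":[0,0,0.04],"delta_rot":[0,0,0],"fingers":1},{"dp":[0,0,0.04],"delta_rot":[0,0,0],"fingers":1},{"dp":[0,0,0],"delta_rot":[0,0,0],"fingers":1},{"dp":[0,0,0],"delta_rot":[0,0,0],"fingers":-1},{"dp":[0,0,0],"delta_rot":[0,0,0],"fingers":-1},{"dp":[0,0,0],"delta_rot":[0,0,0],"fingers":-1},{"dp":[0,0,0],"delta_rot":[0,0,0],"fingers":-1},{"dp":[0,0,0],"delta_rot":[0,0,0],"fingers":-1},{"dp":[0,0,0],"delta_rot":[0,0,0],"fingers":-1},{"dp":[0,0,0],"delta_rot":[0,0,0],"fingers":-1}]' 50
python3 -m crank '[{"dp":[0,0,-0.045],"delta_rot":[0,0,0],"fingers":-1},{"dp":[0,0,-0.045],"delta_rot":[0,0,0],"fingers":-1},{"dp":[0,0,-0.04],"delta_rot":[0,0,0.005],"fingers":-1},{"dp":[0,0,-0.03],"delta_rot":[0,0,0.005],"fingers":-1},{"dp":[0,0,0],"delta_rot":[0,0,0],"fingers":-1}]'
python3 go.py .4725 -.246 .14 83
```

```text
t: 11.05
tcp_pos: [0.5478, -0.1171, 0.1771]
tool_rot: [0.03, 1.0, -0.001, 0.002]
force: [-0.8, -0.4, 7.0]
finger_gap: 0.471
gripper_force: 50.9
t: 11.47
tcp_pos: [0.5484, -0.1171, 0.2587]
tool_rot: [0.061, 0.998, -0.001, 0.003]
force: [1.1, 0.3, -2.1]
finger_gap: 0.47
gripper_force: 50.9
t 11.47 yaw 83.0 tilt [-0.007 -0.002 -1.   ] turn -0.0 dp [ 0.1192 -0.2744  0.2375] tcp [ 0.5484 -0.1171  0.2587]
```

```bash
python3 -m crank '[{"dp":[0.024,-0.055,0],"delta_rot":[0,0,0],"fingers":-1},{"dp":[0.024,-0.055,0],"delta_rot":[0,0,0],"fingers":-1},{"dp":[0.024,-0.055,0],"delta_rot":[0,0,0],"fingers":-1},{"dp":[0.024,-0.055,0],"delta_rot":[0,0,0],"fingers":-1},{"dp":[0.024,-0.055,0],"delta_rot":[0,0,0],"fingers":-1},{"dp":[0,0,0],"delta_rot":[0,0,0],"fingers":-1},{"dp":[0,0,0],"delta_rot":[0,0,0],"fingers":-1}]'
python3 go.py .4725 -.246 .14 83
python3 -m crank '[{"dp":[0,0,0.06],"delta_rot":[0,0,0],"fingers":-1},{"dp":[0,0,0.06],"delta_rot":[0,0,0],"fingers":-1},{"dp":[0,0,0.06],"delta_rot":[0,0,0],"fingers":-1},{"dp":[0,0,0.05],"delta_rot":[0,0,0],"fingers":-1},{"dp":[0,0,0],"delta_rot":[0,0,0],"fingers":-1},{"dp":[0,0,0],"delta_rot":[0,0,0],"fingers":1},{"dp":[0,0,0],"delta_rot":[0,0,0],"fingers":1},{"dp":[0,0,0],"delta_rot":[0,0,0],"fingers":1},{"dp":[0,0,0],"delta_rot":[0,0,0],"fingers":1},{"dp":[0,0,-0.06],"delta_rot":[0,0,0],"fingers":1},{"dp":[0,0,-0.06],"delta_rot":[0,0,0],"fingers":1},{"dp":[0,0,-0.06],"delta_rot":[0,0,0],"fingers":1}]'
python3 go.py .4485 .11 .178 73.1
```

```text
t: 12.05
tcp_pos: [0.4695, -0.2467, 0.2545]
tool_rot: [0.062, 0.998, 0.001, -0.001]
force: [-0.1, 0.9, -2.3]
finger_gap: 0.468
gripper_force: 51.1
t 12.05 yaw 82.85 tilt [ 0.001  0.001 -1.   ] turn -0.0004 dp [-0.0058  0.0021  0.229 ] tcp [ 0.4695 -0.2467  0.2545]
t: 13.05
tcp_pos: [0.4705, -0.2457, 0.2325]
tool_rot: [0.061, 0.998, -0.0, 0.0]
force: [1.2, -0.2, -0.8]
finger_gap: 1.001
gripper_force: 0.0
t 13.05 yaw 83.01 tilt [-0.001 -0.    -1.   ] turn 0.0275 dp [0.2489 0.6679 0.1089] tcp [ 0.4705 -0.2457  0.2325]
```

```bash
python3 -m crank '[{"dp":[0,0,-0.03],"delta_rot":[0,0,0.01375],"fingers":1},{"dp":[0,0,-0.02],"delta_rot":[0,0,0.01375],"fingers":1},{"dp":[0.0249,0.0668,0],"delta_rot":[0,0,0],"fingers":1},{"dp":[0.0249,0.0668,0],"delta_rot":[0,0,0],"fingers":1},{"dp":[0.0249,0.0668,0],"delta_rot":[0,0,0],"fingers":1},{"dp":[0.0249,0.0668,0],"delta_rot":[0,0,0],"fingers":1},{"dp":[0.0249,0.0668,0],"delta_rot":[0,0,0],"fingers":1},{"dp":[0.0249,0.0668,0],"delta_rot":[0,0,0],"fingers":1},{"dp":[0.0249,0.0668,0],"delta_rot":[0,0,0],"fingers":1},{"dp":[0.0249,0.0668,0],"delta_rot":[0,0,0],"fingers":1},{"dp":[0.0249,0.0668,0],"delta_rot":[0,0,0],"fingers":1},{"dp":[0.0249,0.0668,0],"delta_rot":[0,0,0],"fingers":1}]'
python3 -m crank '[{"dp":[0,0,0],"delta_rot":[0,0,0],"fingers":1},{"dp":[0,0,0],"delta_rot":[0,0,0],"fingers":1},{"dp":[0,0,0],"delta_rot":[0,0,0],"fingers":1}]'
python3 go.py .4484 .1102 .178 73.1
python3 - <<'E'
from h import *
im,d,w=cloud('wrist'); f=w.reshape(-1,3)
p=f[(np.hypot(f[:,0]-.4714,f[:,1]-.1032)<.055)&(f[:,2]>.112)&(f[:,2]<.12)]
print(len(p),cv2.minAreaRect(p[:,:2].astype(np.float32)*1000))
E
```

```text
t: 14.05
tcp_pos: [0.4484, 0.1117, 0.257]
tool_rot: [0.147, 0.989, 0.0, 0.002]
force: [1.3, 0.3, 1.1]
finger_gap: 1.0
gripper_force: 0.0
t: 14.3
tcp_pos: [0.4488, 0.1099, 0.2563]
tool_rot: [0.146, 0.989, -0.0, 0.001]
force: [0.1, 0.4, -0.3]
finger_gap: 1.004
gripper_force: 0.0
t 14.3 yaw 73.16 tilt [-0.002  0.    -1.   ] turn 0.0002 dp [0.0009 0.0004 0.1567] tcp [0.4488 0.1099 0.2563]
8984 ((471.57269287109375, 103.14920043945312), (50.121883392333984, 81.33790588378906), 73.28759765625)
```

```bash
python3 -m crank '[{"dp":[0.001,0,0.045],"delta_rot":[0,0,0],"fingers":1},{"dp":[0,0,0.045],"delta_rot":[0,0,0],"fingers":1},{"dp":[0,0,0.045],"delta_rot":[0,0,0],"fingers":1},{"dp":[0,0,0.032],"delta_rot":[0,0,0],"fingers":1},{"dp":[0,0,0],"delta_rot":[0,0,0],"fingers":1},{"dp":[0,0,0],"delta_rot":[0,0,0],"fingers":-1},{"dp":[0,0,0],"delta_rot":[0,0,0],"fingers":-1},{"dp":[0,0,0],"delta_rot":[0,0,0],"fingers":-1},{"dp":[0,0,0],"delta_rot":[0,0,0],"fingers":-1},{"dp":[0,0,0],"delta_rot":[0,0,0],"fingers":-1},{"dp":[0,0,0],"delta_rot":[0,0,0],"fingers":-1},{"dp":[0,0,0],"delta_rot":[0,0,0],"fingers":-1}]' 80
python3 go.py .4484 .1102 .178 73.1
```

```text
t: 15.35
tcp_pos: [0.4489, 0.1098, 0.1736]
tool_rot: [0.147, 0.989, 0.0, 0.002]
force: [-0.7, -1.9, 5.9]
finger_gap: 0.563
gripper_force: 83.2
t 15.35 yaw 73.09 tilt [-0.004  0.001 -1.   ] turn -0.0 dp [ 0.0012  0.0004 -0.0088] tcp [0.4489 0.1098 0.1736]
```

```bash
python3 -m crank '[{"dp":[0,0,-0.02],"delta_rot":[0,0,0],"fingers":-1},{"dp":[0,0,-0.03],"delta_rot":[0,0,0],"fingers":-1},{"dp":[0,0,-0.02],"delta_rot":[0,0,-0.0148],"fingers":-1},{"dp":[0,0,-0.01],"delta_rot":[0,0,-0.0148],"fingers":-1},{"dp":[0,0,0],"delta_rot":[0,0,0],"fingers":-1},{"dp":[0,0,0],"delta_rot":[0,0,0],"fingers":-1}]'
python3 go.py .5861 .0907 .213 83.7
```

```text
t: 15.85
tcp_pos: [0.4475, 0.1102, 0.212]
tool_rot: [0.056, 0.998, -0.0, -0.0]
force: [0.2, 0.5, -5.9]
finger_gap: 0.559
gripper_force: 84.5
t 15.85 yaw 83.63 tilt [ 0. -0. -1.] turn -0.0002 dp [-0.2799 -0.0083 -0.0019] tcp [0.4475 0.1102 0.212 ]
```

```bash
python3 -m crank '[{"dp":[-0.035,-0.001,0],"delta_rot":[0,0,0],"fingers":-1},{"dp":[-0.035,-0.001,0],"delta_rot":[0,0,0],"fingers":-1},{"dp":[-0.035,-0.001,0],"delta_rot":[0,0,0],"fingers":-1},{"dp":[-0.035,-0.001,0],"delta_rot":[0,0,0],"fingers":-1},{"dp":[-0.035,-0.001,0],"delta_rot":[0,0,0],"fingers":-1},{"dp":[-0.035,-0.001,0],"delta_rot":[0,0,0],"fingers":-1},{"dp":[-0.035,-0.001,0],"delta_rot":[0,0,0],"fingers":-1},{"dp":[-0.035,-0.001,0],"delta_rot":[0,0,0],"fingers":-1},{"dp":[0,0,0],"delta_rot":[0,0,0],"fingers":-1},{"dp":[0,0,0],"delta_rot":[0,0,0],"fingers":-1}]'
cat > chk.py <<'E'
from h import *
import sys
from scipy.optimize import minimize
s=manip.sense(); rr=R.from_quat(s['tool_rot']).as_matrix(); print('tcp',np.round(s['tcp_pos'],4),'yaw',np.degrees(np.arctan2(rr[1,1],rr[0,1])).round(2))
for n in ['scene','side','wrist']:
    im,d,w=cloud(n); f=w.reshape(-1,3); f=f[np.isfinite(f).all(1)]
    cv2.imwrite('pics/%s_%s.png'%(sys.argv[1],n),im[...,::-1])
    p=f[(np.hypot(f[:,0]-.687,f[:,1]-.08)<.062)&(f[:,2]>.1095)&(f[:,2]<.1137)][:,:2]
    print(n,'nestpts',len(p),cv2.minAreaRect(p.astype(np.float32)*1000) if len(p)>50 else '')
    g=s['tcp_pos'][:2]+.024*np.array([-rr[0,0],-rr[1,0]])
    z=s['tcp_pos'][2]-.0735+.0165+np.array([-.004,.004])+.0
    q=f[(np.hypot(f[:,0]-g[0],f[:,1]-g[1])<.06)&(f[:,2]>z[0])&(f[:,2]<z[1]+.002)]
    if len(q)>50: print('  block',len(q),cv2.minAreaRect(q[:,:2].astype(np.float32)*1000),np.median(q[:,2]))
E
python3 chk.py c1
```

```text
t: 16.68
tcp_pos: [0.5867, 0.0907, 0.2105]
tool_rot: [0.056, 0.998, -0.0, -0.001]
force: [-0.5, -0.0, -6.0]
finger_gap: 0.563
gripper_force: 84.4
tcp [0.5867 0.0907 0.2105] yaw 83.63
scene nestpts 656 ((686.7882690429688, 80.35018920898438), (91.29666900634766, 57.83226776123047), 83.93843078613281)
  block 1181 ((611.7809448242188, 86.46095275878906), (74.14905548095703, 77.5936279296875), 75.35614013671875) 0.15222887222882786
side nestpts 267 ((690.6979370117188, 76.47782897949219), (91.13023376464844, 55.285377502441406), 79.12250518798828)
  block 402 ((607.8790893554688, 82.08378601074219), (65.28094482421875, 80.63612365722656), 81.77339172363281) 0.15238182957846985
wrist nestpts 548 ((669.1295776367188, 81.62191772460938), (81.66925811767578, 22.639192581176758), 83.23513793945312)
  block 17633 ((603.2763061523438, 88.89486694335938), (75.19625091552734, 72.56268310546875), 84.24191284179688) 0.15285399796975008
```

View pics/c1_wrist.png

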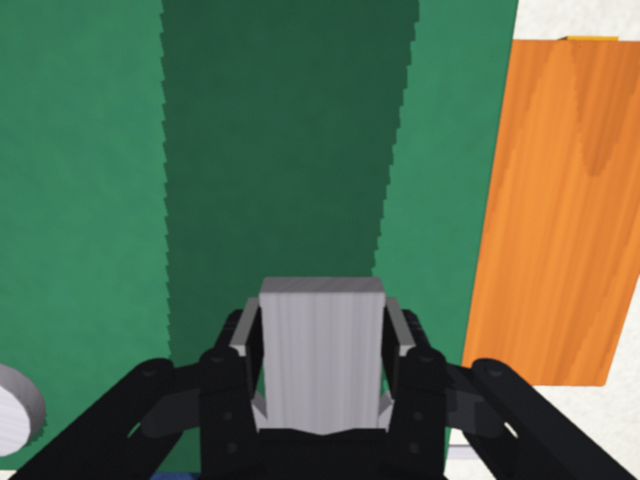

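The block sits square in the gripper, with its rear end at about (322,350) and the nest's flare tips just ahead of it at (258,410) and (388,410). The sideways offset is under 1 mm, so I'll lower it and slide it in.

```bash
python3 -m crank '[{"dp":[0,0,0.03],"delta_rot":[0,0,0],"fingers":-1},{"dp":[0,0,0.025],"delta_rot":[0,0,0],"fingers":-1},{"dp":[0,0,0.015],"delta_rot":[0,0,-0.0002],"fingers":-1},{"dp":[0,0,0],"delta_rot":[0,0,0],"fingers":-1},{"dp":[0,0,0],"delta_rot":[0,0,0],"fingers":-1},{"dp":[-0.015,0,0],"delta_rot":[0,0,0],"fingers":-1},{"dp":[-0.015,0,0],"delta_rot":[0,0,0],"fingers":-1},{"dp":[-0.01,0,0],"delta_rot":[0,0,0],"fingers":-1},{"dp":[-0.01,0,0],"delta_rot":[0,0,0],"fingers":-1},{"dp":[-0.01,0,0],"delta_rot":[0,0,0],"fingers":-1},{"dp":[0,0,0],"delta_rot":[0,0,0],"fingers":-1}]'
python3 go.py .6407 .0846 .175 83.7
```

```text
t: 17.75
tcp_pos: [0.6183, 0.0874, 0.1772]
tool_rot: [0.054, 0.999, -0.0, 0.001]
force: [-0.6, 0.2, -6.4]
finger_gap: 0.561
gripper_force: 84.5
t 17.75 yaw 83.82 tilt [-0.003  0.    -1.   ] turn 0.0003 dp [-0.0451 -0.0007  0.0045] tcp [0.6183 0.0874 0.1772]
```

```bash
python3 -m crank '[{"dp":[-0.006,-0.0005,0.003],"delta_rot":[0,0,0],"fingers":-1},{"dp":[-0.01,0,0],"delta_rot":[0,0,0],"fingers":-1},{"dp":[-0.01,0,0],"delta_rot":[0,0,0],"fingers":-1},{"dp":[-0.006,0,0],"delta_rot":[0,0,0],"fingers":-1},{"dp":[-0.004,0,0],"delta_rot":[0,0,0],"fingers":-1},{"dp":[0,0,0],"delta_rot":[0,0,0],"fingers":-1},{"dp":[0,0,0],"delta_rot":[0,0,0],"fingers":-1}]'
python3 go.py .6407 .0846 .175 83.7
```

```text
t: 18.33
tcp_pos: [0.6344, 0.0856, 0.1753]
tool_rot: [0.054, 0.999, 0.0, -0.0]
force: [-1.0, -0.0, -7.0]
finger_gap: 0.565
gripper_force: 84.6
t 18.33 yaw 83.83 tilt [ 0. -0. -1.] turn 0.0004 dp [-0.0128 -0.0005  0.0007] tcp [0.6344 0.0856 0.1753]
```

Free so far, about 6 mm to go. I'll advance until it touches.

```bash
python3 -m crank '[{"dp":[-0.004,0,0.001],"delta_rot":[0,0,0],"fingers":-1},{"dp":[-0.004,0,0],"delta_rot":[0,0,0],"fingers":-1},{"dp":[-0.002,0,0],"delta_rot":[0,0,0],"fingers":-1},{"dp":[0,0,0],"delta_rot":[0,0,0],"fingers":-1}]'
python3 -m crank '[{"dp":[-0.002,0,0],"delta_rot":[0,0,0],"fingers":-1},{"dp":[-0.002,0,0],"delta_rot":[0,0,0],"fingers":-1},{"dp":[0,0,0],"delta_rot":[0,0,0],"fingers":-1}]'
python3 go.py .6407 .0846 .175 83.7
```

```text
t: 18.67
tcp_pos: [0.6398, 0.0849, 0.175]
tool_rot: [0.054, 0.999, 0.0, 0.0]
force: [0.1, 0.3, -6.8]
finger_gap: 0.557
gripper_force: 84.6
t: 18.92
tcp_pos: [0.6414, 0.0848, 0.1749]
tool_rot: [0.054, 0.999, 0.0, -0.0]
force: [-0.6, 0.7, -6.9]
finger_gap: 0.558
gripper_force: 84.6
t 18.92 yaw 83.83 tilt [ 0.  0. -1.] turn 0.0004 dp [ 0.0014 -0.0006 -0.0002] tcp [0.6414 0.0848 0.1749]
```

```bash
python3 -m crank '[{"dp":[-0.002,0,0],"delta_rot":[0,0,0],"fingers":-1},{"dp":[0,0,0],"delta_rot":[0,0,0],"fingers":-1}]'
python3 -m crank '[{"dp":[-0.002,0,0],"delta_rot":[0,0,0],"fingers":-1},{"dp":[0,0,0],"delta_rot":[0,0,0],"fingers":-1}]'
python3 -m crank '[{"dp":[-0.002,0,0],"delta_rot":[0,0,0],"fingers":-1},{"dp":[0,0,0],"delta_rot":[0,0,0],"fingers":-1}]'
```

```text
t: 19.08
tcp_pos: [0.6417, 0.0848, 0.1747]
tool_rot: [0.054, 0.999, 0.0, -0.001]
force: [-2.1, 1.4, -5.7]
finger_gap: 0.557
gripper_force: 84.7
t: 19.25
tcp_pos: [0.6419, 0.0848, 0.1746]
tool_rot: [0.054, 0.999, 0.0, -0.002]
force: [-5.7, -0.4, -5.2]
finger_gap: 0.558
gripper_force: 84.8
t: 19.42
tcp_pos: [0.642, 0.0848, 0.1744]
tool_rot: [0.054, 0.999, 0.0, -0.003]
force: [-6.9, -0.1, -3.7]
finger_gap: 0.555
gripper_force: 84.9
```

It stops at the back stop where expected, with about 7 N on the wrist. I'll set it down, release and retreat.

```bash
python3 -m crank '[{"dp":[0,0,0.0015],"delta_rot":[0,0,0],"fingers":-1},{"dp":[0.001,0,0],"delta_rot":[0,0,0],"fingers":-1},{"dp":[0,0,0],"delta_rot":[0,0,0],"fingers":-1},{"dp":[0,0,0],"delta_rot":[0,0,0],"fingers":0.5},{"dp":[0,0,0],"delta_rot":[0,0,0],"fingers":0.7},{"dp":[0,0,0],"delta_rot":[0,0,0],"fingers":0.7},{"dp":[0,0,0],"delta_rot":[0,0,0],"fingers":0.7},{"dp":[0,0,-0.03],"delta_rot":[0,0,0],"fingers":0.7},{"dp":[0,0,-0.05],"delta_rot":[0,0,0],"fingers":0.7},{"dp":[0.02,0,-0.05],"delta_rot":[0,0,0],"fingers":0.7},{"dp":[0.05,0,-0.05],"delta_rot":[0,0,0],"fingers":0.7},{"dp":[0.05,0,0],"delta_rot":[0,0,0],"fingers":0.7}]'
python3 -m crank '[{"dp":[0.06,0,0],"delta_rot":[0,0,0],"fingers":0.7},{"dp":[0.06,0,0],"delta_rot":[0,0,0],"fingers":0.7},{"dp":[0,0,0],"delta_rot":[0,0,0],"fingers":0.7},{"dp":[0,0,0],"delta_rot":[0,0,0],"fingers":0.7}]'
cat > fin.py <<'E'
from h import *
for n in ['scene','side']:
    im,d,w=cloud(n); f=w.reshape(-1,3); f=f[np.isfinite(f).all(1)]
    cv2.imwrite('pics/f_%s.png'%n,im[...,::-1])
    q=f[(np.hypot(f[:,0]-.6646,f[:,1]-.082)<.07)&(f[:,2]>.1148)&(f[:,2]<.12)]
    print(n,len(q),cv2.minAreaRect(q[:,:2].astype(np.float32)*1000),np.percentile(q[:,2],[5,50,95]))
    for c in [(.464,-.0785),(.645,-.1155)]:
        q=f[(np.hypot(f[:,0]-c[0],f[:,1]-c[1])<.05)&(f[:,2]>.106)&(f[:,2]<.145)]; print(cv2.minAreaRect(q[:,:2].astype(np.float32)*1000)[0])
    # offcuts in bin frame
    b=(f[:,:2]-[.537,-.254])@np.array([[.9925,.122],[-.122,.9925]])
    k=(abs(b[:,0])<.12)&(abs(b[:,1])<.06); print('bin maxz',np.percentile(f[k,2],[50,99.9]))
E
python3 fin.py
```

```text
t: 20.42
tcp_pos: [0.588, 0.0907, 0.27]
tool_rot: [0.054, 0.999, 0.0, 0.007]
force: [0.5, -0.2, 0.3]
finger_gap: 0.848
gripper_force: 0.0
t: 20.75
tcp_pos: [0.5238, 0.0977, 0.2651]
tool_rot: [0.053, 0.999, 0.0, 0.001]
force: [1.2, 0.5, -0.0]
finger_gap: 0.855
gripper_force: 0.0
scene 945 ((667.5967407226562, 77.7695541381836), (67.48646545410156, 90.11485290527344), 86.5881118774414) [0.11490273 0.11588394 0.11753276]
(462.6265869140625, -77.182861328125)
(644.6389770507812, -114.41139221191406)
bin maxz [0.00488203 0.07640823]
side 500 ((668.265380859375, 77.22604370117188), (71.4373779296875, 90.12681579589844), 88.2578353881836) [0.11495724 0.11613084 0.11817771]
(464.9974365234375, -78.59809875488281)
(645.8001708984375, -116.57206726074219)
bin maxz [0.00448645 0.04194021]
```

View pics/f_scene.png

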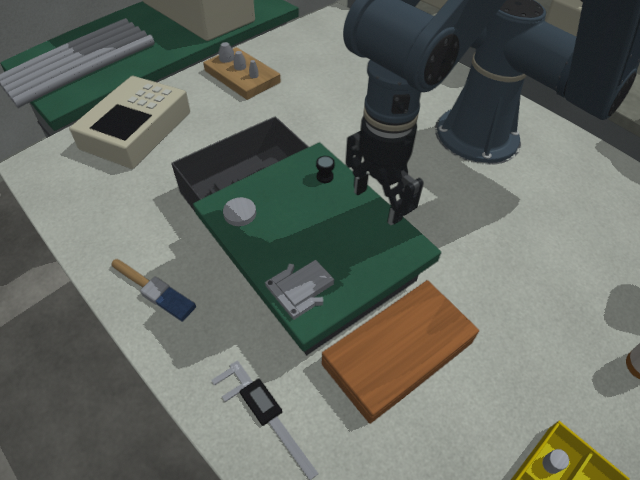

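View pics/f_side.png

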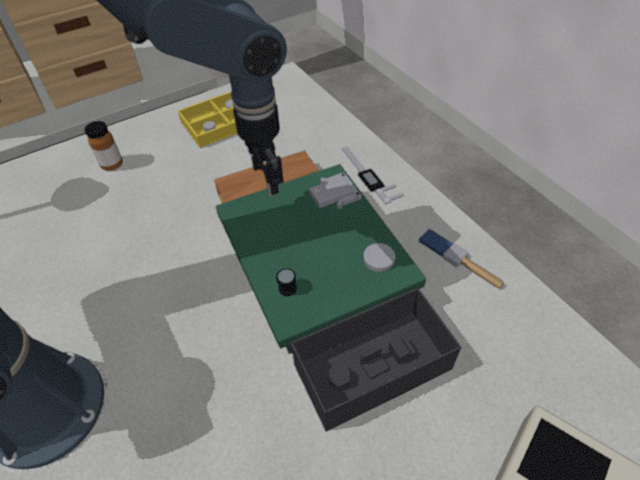

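Both views show the three offcuts in the bin, around (375,360) in the side view. The block sits in the nest at (300,285) in the scene view, and the disc and loupe have not moved. I'll check the block's pose once from near.

```bash
cat > b.py <<'E'
from h import *
for n in ['wrist','scene','side']:
    im,d,w=cloud(n); f=w.reshape(-1,3); f=f[np.isfinite(f).all(1)]
    a=-.109; b=(f[:,:2]-[.6646,.082])@np.array([[np.cos(a),-np.sin(a)],[np.sin(a),np.cos(a)]])
    for lim in (-8,38):
        k=(abs(b[:,1])<.04)&(b[:,0]<lim/1000)&(b[:,0]>-.06)&(f[:,2]>.1135)&(f[:,2]<.1185)
        if lim>0: k&=abs(b[:,1])<.0265
        q=b[k].astype(np.float32)*1000
        if len(q)>40: print(n,lim,len(q),cv2.minAreaRect(q),np.percentile(q,[.5,99.5],0).round(1).tolist(),np.median(f[k,2]).round(4))
    cv2.imwrite('pics/b_%s.png'%n,im[...,::-1])
E
python3 b.py
```

```text
wrist -8 2507 ((-24.69451904296875, 0.32663726806640625), (50.06417465209961, 33.32415771484375), 89.90834045410156) [[-40.7, -24.3], [-8.3, 24.8]] 0.1163
wrist 38 3765 ((-13.480255126953125, 0.3356647491455078), (55.855926513671875, 50.05695343017578), 0.1067696213722229) [[-40.7, -24.3], [12.3, 25.0]] 0.1164
scene -8 501 ((-24.986019134521484, 1.370513916015625), (50.75898742675781, 33.71862030029297), 89.84524536132812) [[-41.3, -23.1], [-8.3, 26.5]] 0.1157
scene 38 1219 ((-1.9941062927246094, 1.1594524383544922), (79.76952362060547, 50.595069885253906), 0.0238238163292408) [[-41.1, -23.1], [37.7, 26.2]] 0.1156
side -8 245 ((-24.043874740600586, 0.1499195098876953), (31.822338104248047, 52.44456100463867), 0.0026676186826080084) [[-39.4, -25.9], [-8.2, 24.4]] 0.1159
side 38 592 ((-0.9792022705078125, 0.1668224334716797), (77.97171783447266, 52.439693450927734), 0.03390737995505333) [[-39.2, -25.7], [37.8, 26.0]] 0.1159
```

The block is within about 1 mm, square and flat, so I'm handing in.

```bash
python3 -c "
from station import manip
print(manip.sign_off())"
```

```text
the job is handed in; nothing more can be done
None
```

I handed the job in at about 21 s: the three offcuts are in the bin, the reference block is flat and square in the nest, home against its stop within about 1 mm by camera, and the round test block and loupe are where they stood; the sign-off gave no verdict.

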